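# Load the practice-paper roll on its stand

### The job

A new roll of practice paper lies at the low end of the paper-roll stand. With the fingertips, push it up the two sloped gutters, without lifting, carrying or batting it, until its axle drops into the saddles at the end stops and cannot roll back. Then swing the raised tear bar over and down so that it rests on the seated roll, and leave everything else on the table where it is.

Things in the scene. Friction and masses are not known exactly. Their poses are not given: they have to be found in the camera images.
- stand: Paper-roll stand, fixed: pale wood base 290 x 215 x 14 mm, two wood cheeks with aluminium gutters on top. Origin on the table under the base's centre; x points uphill (level) along the gutters, y across, z up. Cheeks: 126 mm apart inside, 29 mm thick, x = -105 to +135 mm. Open from above between them down to the base, but for a cross board at x = 123 to 135 mm, top at z = 75 mm.
- gutter_low (a point): Low end of the gutters' floor, in the stand's mid-plane: x = -92, z = 68 mm in the stand's frame, with a lip 10 mm high behind it. From here the floor climbs straight at 9 degrees to the crest. Outer flanges keep the axle ends in with 2 mm of play a side.
- gutter_crest (a point): Top of the gutters' slope, in the stand's mid-plane: x = +45, z = 90 mm in the stand's frame. Past it the floor drops 8 mm at 45 degrees into a saddle; the saddle ends at upright wooden end stops at x = +67 mm, whose blocks are 120 mm high and reach to x = +135 mm.
- seat (a point): Where the centre of the roll lies once seated in the saddles, x = +58 (play 56 to 60), z = 89 mm in the stand's frame.
- roll: Roll of white practice paper with a red band round its middle, rigid, 80 mm diameter, 118 mm long, about 0.5 kg, on a wooden axle 14 mm diameter, 172 mm long that sticks out both ends and lies on the gutters. Origin at its very centre; y along the axle (x, z turn as it rolls). Starts at x = -84, z = 76 mm in the stand's frame. Let go on the slope, it rolls back. Pushing takes a few newtons.
- tear_bar (a joint): Tear bar angle (rad): 0 = down, resting on a seated roll; grows as it swings up and back, away from the roll, limit 1.5. Starts raised, 1.22 to 1.48. Light friction and a damper: near upright (1.2) it stays where left; tipped toward the roll below about 0.8 it sinks by its own weight onto the roll in a second or so. A finger moves it with 1 to 2 N.
- bar_hinge (a point): Middle of the tear bar's hinge line, which runs across the stand (along its y) at x = +118, z = 105 mm in the stand's frame. Two steel arms run from it at y = +/-98 mm to the ends of the bar.
- bar_mid (a point): Middle of the tear bar's black round grip rod (12 mm diameter, 196 mm long, across the stand), 83 mm from the hinge line. At joint angle q: x = 118 - 83 cos(q + 0.38), z = 105 + 83 sin(q + 0.38) mm in the stand's frame. Raised, it stands at z = 180 to 190 mm with free room behind it; a toothed steel blade 120 mm long lies 8 mm off it on its roll side.
- paste_tin: Bystander: blue round seal-paste tin, 66 mm in diameter, 26 mm high, beside the stand. Origin under its centre.
- tape: Bystander: yellow roll of tape lying flat, 96 mm in diameter, 25 mm high, beside the stand. Origin under its centre.
- weight: Bystander: brass paperweight bar, 160 x 26 x 20 mm, on the table beyond the stand's high end. Origin under its centre, x along it.
- seal: Bystander: stone seal, 24 x 24 x 61 mm, upright, before the stand's low end. Origin under its centre.
- ink_bottle: Bystander: black ink bottle with a red cap, 64 mm in diameter, 130 mm high. Origin under its centre.
- water_cup: Bystander: white cup, 76 mm in diameter, 85 mm high. Origin under its centre.
- mixing_dish: Bystander: small blue dish, 90 mm in diameter, 30 mm high. Origin under its centre.
- inkstone: Bystander: black inkstone, 150 x 105 x 24 mm. Origin under its centre.

How it is judged:
By the outcome, as a careful person would: the job done as asked, in the order asked, and still so for the second after the job is handed in, with the robot touching nothing.
It also fails if it takes over 54 s, if anything falls off the work surface, if the arm or the gripper's body presses on something with over 40 N, if the wrist force passes 120 N, or if a joint passes its speed limit or range.

### The arm

A 6-joint arm with a two-finger parallel gripper is mounted at the origin on the work surface. World frame = base frame: x ahead of the robot, y to its left, z up, the work surface at z = 0. Lengths are in m, angles in rad, forces in N, time in s.
With the tool pointing down it reaches from about 0.425 to 0.95 m from the base axis. Payload 3.5 kg.
Tool frame: the origin (TCP) lies midway between the tips of the shut fingers; the grasp point (between the pads) lies 19 mm behind it; z points along the fingers, y is the line along which they close (so a half turn about z gives the same grasp; the last joint's range is limited). The gripper opens to 85 mm and grips with 20 to 120 N. Pads are 22 mm wide; open, the fingers measure 114 mm over their backs; the gripper's body (76 mm by 85 mm) begins 54 mm behind the grasp point. The pads swing forward as they close: fully open they stand 13 mm farther back than shut.
Start: joints at [1.054, 0.286, 1.577, -0, 1.279, -0.15], TCP at [0.242, 0.63, 0.231] pointing down, gripper open.
Joint ranges: [-2.77, 2.77], [-0.9, 2.22], [0.21, 2.48], [-1.53, 4.67], [0.24, 2.81], [-2.84, 2.84]. Speed limits (rad/s): [2.79, 2.79, 3.14, 3.14, 3.14, 3.14].

### API

Orientations are given as a unit quaternion [x, y, z, w].
In Python, from plant import ctrl gives the robot as it stands. The module is installed in compiled form; this text tells all that it offers.
- The arm moves only by the shell command python3 -m inch 'ROWS' [FORCE]. ROWS is JSON, a list of rows, each a list of 5 numbers: the closure, from 0 (fully open) to 1 (shut), then the shift along the tool's x, y, z in m, then the turn about the tool's z in degrees. A call has 1 to 5 rows; each row is the pose to reach, as a shift and turn from the pose commanded when the call began, along the tool's axes at that moment; what a row does not reach only later rows make up. A row lasts 1/12 s, in which the tool goes at most 41.7 mm and 7.16 degrees, less where a joint would pass 70% of its speed; a pose out of reach is approached as far as the arm can. A call with a gripper value outside its range is refused whole. The fingers move at their own pace and stop on an object; FORCE is the grip in N (left out, the last holds). Time passes only in rows, so rows that repeat a pose let the fingers close. It gives the time, the measured TCP pose, the force, the opening and the grip force at its end, in the units of the state.
- ctrl.get_state(): the state, without advancing time (a new reading comes with each control period).
- ctrl.read_camera(name): name is "scene" or "top" or "wrist"; returns a dict with "pixels" (420x560x3 uint8, red, green, blue), "depth" (420x560 float32, m along the optical axis (not along the pixel's ray), 0 where there is no reading), "fx", "fy", "cx", "cy" (pixels), "xyz" and "rotation" of the camera in the world; the wrist camera has in their place "mount" (4x4, takes a point from camera to tool coordinates, whose origin is the TCP and whose axes are the flange's). Camera axes: x right, y down, z forward; pixel columns grow to the right and rows downward; lengths in m; the calibration is good to about 2 mm. A picture is of the moment at which its call begins: read the wrist's pose just before it.
- ctrl.sign_off(): hands the job in; it is judged then, once.
Trained networks look in a picture, given as the dict that the camera call returned (one of the last four; its "shot" number tells which), for a name from the list of things; names that differ only in an ending like _2 or _b are one class to them, and where a whole thing is asked for, a point or a joint stands for the part that bears it (a point fixed in the world has none). Each returns a list of dicts, best first, with "score" (0 to 1); they miss things now and then, are a little off and sometimes report something else, mostly with a low value. They report only what shows in the picture. A call takes as long as a camera call.
- ctrl.spot_in(query, picture): "at" ([column, row] in pixels, amid what is visible of it).
- ctrl.tip_of(query, picture): "at" ([column, row] in pixels: a listed point, or the origin of a listed thing).
The state is a dict: "time": time; "qpos": joint angles; "dq": joint speeds; "joint_efforts": joint torques, N m; "eef_pos": TCP position; "tcp_rot": TCP orientation; "contact_force": force on the tool from outside, world axes, zero at the start; "wrist_torque": the same for the moment, N m; "opening": opening from 0.0 (shut) to 1.0 (fully open); "finger_force": force on a finger pad.
Only numpy, scipy, OpenCV 4.12 (cv2) and the standard library are available. Lean on these libraries where they do the work, as an engineer would, in place of code of your own. Each camera call takes 0.05 s, during which the arm holds its last target. There are 200 camera calls.

## Working session

There is one attempt and no reset: what is moved stays moved. The work goes in short steps, Python scripts to look and compute and a shell command to move; the robot and the scene stay as the last step left them, time stands still between calls to the robot, and variables do not carry over. Pictures are saved under pics/ and viewed, at most 10 in all, crops included, and the job is handed in when it is done.

```bash
mkdir -p pics; cat > h.py <<'E'
import numpy as np,cv2
from plant import ctrl
from scipy.spatial.transform import Rotation as R
def cam(n):
    s=ctrl.get_state(); c=ctrl.read_camera(n)
    if n=="wrist":
        T=np.eye(4);T[:3,:3]=R.from_quat(s["tcp_rot"]).as_matrix();T[:3,3]=s["eef_pos"];c["M"]=T@np.array(c["mount"])
    else:
        T=np.eye(4);r=np.array(c["rotation"]);T[:3,:3]=r if r.shape==(3,3) else R.from_quat(r).as_matrix();T[:3,3]=c["xyz"];c["M"]=T
    return c
def save(c,f): cv2.imwrite("pics/"+f,c["pixels"][:,:,::-1])
def cloud(c):
    d=c["depth"];v,u=np.mgrid[:d.shape[0],:d.shape[1]]
    P=np.stack([(u-c["cx"])/c["fx"]*d,(v-c["cy"])/c["fy"]*d,d],-1)@c["M"][:3,:3].T+c["M"][:3,3]
    P[d==0]=np.nan; return P
def atz(c,p,z):
    r=c["M"][:3,:3]@np.array([(p[0]-c["cx"])/c["fx"],(p[1]-c["cy"])/c["fy"],1]);o=c["M"][:3,3]
    return o+r*(z-o[2])/r[2]
E
python3 - <<'E'
from h import *
s=ctrl.get_state();print(s["eef_pos"],s["tcp_rot"],s["time"],s["contact_force"])
Z=dict(stand=0,gutter_low=.068,gutter_crest=.09,seat=.089,roll=.076,bar_hinge=.105,bar_mid=.186,seal=0,weight=0,tape=0,paste_tin=0,ink_bottle=0,water_cup=0)
for n in("top","scene"):
    c=cam(n);save(c,n+"1.png");print(n,c["M"][:3,3].round(3))
    for q,z in Z.items():
        r=ctrl.tip_of(q,c)[:1]
        for x in r: print(q,round(x["score"],2),np.round(x["at"]),atz(c,x["at"],z).round(4))
E
```

```text
[0.24171814 0.62953703 0.2299278 ] [ 1.82377208e-01  9.83227924e-01 -1.11725033e-03 -3.94716662e-04] 0.0 [-0.38164114 -0.36663597 -0.20781611]
top [ 0.299 -0.003  1.735]
stand 0.93 [282. 250.] [ 0.5009 -0.0268  0.    ]
gutter_low 0.89 [309. 240.] [ 0.5284 -0.1109  0.068 ]
gutter_crest 0.57 [270. 255.] [0.4763 0.0102 0.09  ]
seat 0.84 [262. 258.] [0.4662 0.0345 0.089 ]
roll 0.8 [306. 240.] [ 0.5246 -0.1007  0.076 ]
bar_hinge 0.7 [250. 270.] [0.4264 0.0712 0.105 ]
bar_mid 0.82 [244. 263.] [0.4386 0.0849 0.186 ]
seal 0.5 [355. 237.] [ 0.5486 -0.2664  0.    ]
weight 0.63 [247. 267.] [0.4452 0.087  0.    ]
tape 0.52 [241. 216.] [0.6135 0.1097 0.    ]
ink_bottle 0.74 [409. 258.] [ 0.4836 -0.4433  0.    ]
water_cup 0.97 [139. 212.] [0.6182 0.451  0.    ]
scene [ 1.508 -0.653  0.956]
stand 0.96 [261. 229.] [ 0.4984 -0.0311  0.    ]
gutter_low 0.65 [204. 267.] [ 0.625  -0.2905  0.068 ]
gutter_crest 0.91 [270. 198.] [0.4769 0.0164 0.09  ]
seat 0.64 [270. 200.] [0.486  0.0101 0.089 ]
roll 0.84 [248. 225.] [ 0.5436 -0.1027  0.076 ]
bar_hinge 0.92 [279. 184.] [0.4448 0.0728 0.105 ]
bar_mid 0.75 [282. 160.] [0.4395 0.0857 0.186 ]
seal 0.46 [201. 268.] [ 0.5556 -0.2701  0.    ]
weight 0.72 [321. 236.] [0.6277 0.109  0.    ]
tape 0.84 [322. 238.] [ 0.6395  0.1021 -0.    ]
paste_tin 0.82 [298. 266.] [ 0.7018 -0.0321  0.    ]
ink_bottle 0.95 [129. 279.] [ 0.4859 -0.4581  0.    ]
water_cup 0.86 [399. 198.] [0.6129 0.4643 0.    ]
```

```bash
python3 - <<'E'
import cv2
a=cv2.imread("pics/top1.png")[160:320,180:400];b=cv2.imread("pics/scene1.png")[110:310,150:370]
cv2.imwrite("pics/v1.png",cv2.vconcat([cv2.resize(a,(440,300)),cv2.resize(b,(440,300))][:1]+[cv2.resize(b,(440,300))]))
E
```

```text
(no output)
```

View pics/v1.png

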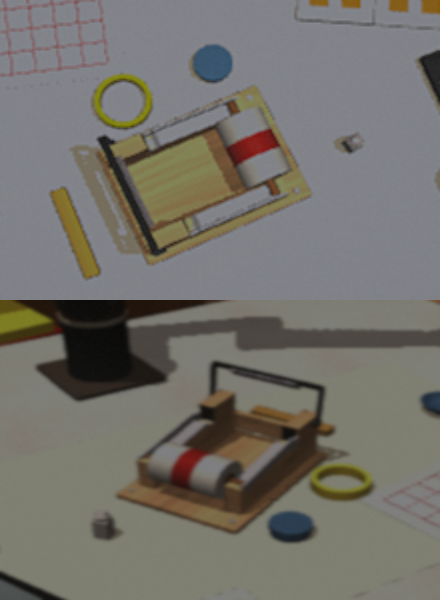

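```bash
cat >> h.py <<'E'
def fit(P,c0=(.5,-.028),a0=116):
    # stand mask: near points z in (.008,.11), connected to the base
    from scipy.ndimage import label
    m=(P[...,2]>.009)&(P[...,2]<.1)&(np.hypot(P[...,0]-c0[0],P[...,1]-c0[1])<.19)
    l,n=label(m);k=1+np.argmax([np.sum(l==i) for i in range(1,n+1)])
    return cv2.minAreaRect(P[l==k][:,:2].astype(np.float32)*1000)
def tost(p,o,a):
    a=np.radians(a);d=np.asarray(p)[...,:2]-o
    return np.stack([d@[np.cos(a),np.sin(a)],d@[-np.sin(a),np.cos(a)]],-1)
E
python3 - <<'E'
from h import *
P=cloud(cam("top"));print(fit(P))
s=cam("scene");print(fit(cloud(s)))
m=(P[...,2]>.15)&(P[...,2]<.21)&(np.hypot(P[...,0]-.44,P[...,1]-.085)<.13)
print("bar",np.median(P[m],0),m.sum(),cv2.minAreaRect(P[m][:,:2].astype(np.float32)*1000))
E
```

```text
((496.6379089355469, -34.946563720703125), (217.20346069335938, 271.69873046875), 26.727277755737305)
((497.22528076171875, -24.486801147460938), (216.14202880859375, 296.7607727050781), 25.68669319152832)
bar [0.43879833 0.08216853 0.19142736] 423 ((440.1630859375, 83.43583679199219), (200.4435272216797, 21.61990737915039), 25.99396514892578)
```

```bash
for i in 1 2 3 4 5; do python3 -m inch '[[0.4,-0.024,-0.0254,-0.002,0],[0.4,-0.048,-0.051,-0.004,0],[0.4,-0.072,-0.0764,-0.006,0],[0.4,-0.096,-0.102,-0.008,0],[0.4,-0.119,-0.127,-0.008,0]]'; done
```

```text
time: 1.92
eef_pos: [0.3081, 0.4676, 0.2399]
tcp_rot: [0.182, 0.983, 0.0, 0.0]
contact_force: [0.0, -0.1, -0.6]
opening: 0.602
finger_force: 0.0
time: 2.33
eef_pos: [0.3737, 0.3062, 0.2481]
tcp_rot: [0.182, 0.983, 0.0, 0.001]
contact_force: [0.6, 0.4, -0.3]
opening: 0.599
finger_force: 0.0
time: 2.75
eef_pos: [0.4393, 0.1448, 0.2562]
tcp_rot: [0.182, 0.983, 0.0, 0.001]
contact_force: [-0.2, -0.8, 0.5]
opening: 0.602
finger_force: 0.0
time: 3.17
eef_pos: [0.5049, -0.0167, 0.2642]
tcp_rot: [0.183, 0.983, -0.0, 0.001]
contact_force: [0.6, -0.3, -0.1]
opening: 0.599
finger_force: 0.0
time: 3.58
eef_pos: [0.5704, -0.178, 0.272]
tcp_rot: [0.183, 0.983, -0.0, 0.001]
contact_force: [0.3, 1.3, -0.2]
opening: 0.602
finger_force: 0.0
```

```bash
python3 -m inch '[[0.4,0,0,0,7],[0.4,0,0,0,14],[0.4,0,0,0,21],[0.4,0,0,0,28],[0.4,0,0,0,35]]';python3 -m inch '[[0.4,0,0,0,5],[0.4,0,0,0,8],[0.4,0,0,0,8]]'
python3 - <<'E'
from h import *
s=ctrl.get_state();m=R.from_quat(s["tcp_rot"]).as_matrix()
print(s["time"],s["eef_pos"],np.degrees(np.arctan2(m[1,0],m[0,0])),m[:,2],s["contact_force"],s["qpos"])
o=np.array([.498,-.029]);print("tcp st",tost(s["eef_pos"],o,116))
c=cam("wrist");save(c,"w1.png")
P=cloud(c);print(fit(P))
for q,z in dict(stand=0,gutter_low=.068,gutter_crest=.09,seat=.089,roll=.076,bar_hinge=.105,bar_mid=.187,seal=0).items():
    for x in ctrl.tip_of(q,c)[:1]: p=atz(c,x["at"],z);print(q,round(x["score"],2),np.round(x["at"]),p.round(4),tost(p,o,116).round(4))
E
```

```text
time: 4.0
eef_pos: [0.5697, -0.1763, 0.2713]
tcp_rot: [0.472, 0.881, 0.0, -0.0]
contact_force: [0.4, -0.7, 1.4]
opening: 0.596
finger_force: 0.0
time: 4.25
eef_pos: [0.5697, -0.176, 0.2714]
tcp_rot: [0.53, 0.848, 0.0, 0.0]
contact_force: [0.2, 0.1, 0.6]
opening: 0.599
finger_force: 0.0
4.25 [ 0.56973437 -0.1760465   0.27139016] 115.93510992300675 [ 1.09107199e-04 -6.81249587e-05 -9.99999992e-01] [0.19853974 0.07214961 0.60080634] [-4.69710331e-01  8.56529399e-02  1.73402905e+00 -1.17236175e-05
  1.32178254e+00 -9.22360506e-01]
tcp st [-1.63610792e-01 -1.34791027e-05]
((524.6224365234375, -87.7625732421875), (214.96267700195312, 151.2468719482422), 25.918519973754883)
stand 0.95 [280.  13.] [ 0.494  -0.0292  0.    ] [0.0016 0.0037]
gutter_crest 0.74 [281.  12.] [ 0.5045 -0.0452  0.09  ] [-0.0174  0.0013]
roll 0.97 [282.  94.] [ 0.533  -0.1029  0.076 ] [-0.0817  0.0009]
seal 0.55 [240. 224.] [ 0.5511 -0.2629  0.    ] [-0.2335  0.0548]
```

View pics/w1.png

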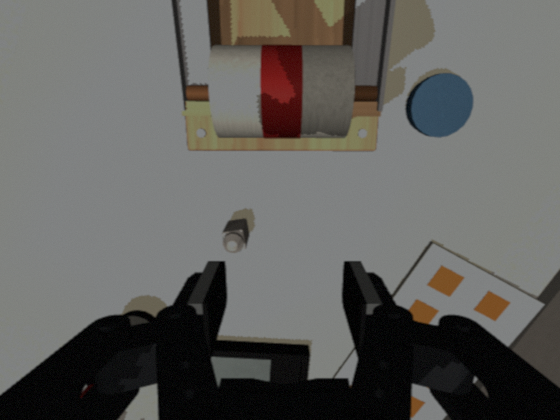

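```bash
python3 -m inch '[[0.4,0,0,0.03,0],[0.4,0,0,0.06,0],[0.4,0,0,0.09,0],[0.4,0,0,0.12,0],[0.4,0,0,0.15,0]]';python3 -m inch '[[0.4,0,0,0.02,0],[0.4,0,0,0.04,0],[0.4,0,0,0.06,0],[0.4,0,0,0.06,0]]'
python3 -m inch '[[0.4,0.004,0,0,0],[0.4,0.008,0,0,0],[0.4,0.012,0,0,0],[0.4,0.015,0,0,0],[0.4,0.018,0,0,0]]'
python3 -m inch '[[0.4,0.002,0,0,0],[0.4,0.004,0,0,0],[0.4,0.006,0,0,0],[0.4,0.008,0,0,0],[0.4,0.010,0,0,0]]'
python3 - <<'E'
from h import *
c=cam("scene");cv2.imwrite("pics/s2.png",cv2.resize(c["pixels"][130:290,170:350,::-1],None,fx=3,fy=3))
E
```

```text
time: 5.12
eef_pos: [0.5697, -0.176, 0.1203]
tcp_rot: [0.53, 0.848, 0.0, 0.0]
contact_force: [0.1, -0.5, -0.5]
opening: 0.601
finger_force: 0.0
time: 5.45
eef_pos: [0.5666, -0.1746, 0.0565]
tcp_rot: [0.53, 0.848, -0.0, -0.004]
contact_force: [-1.1, 0.0, 0.5]
opening: 0.603
finger_force: 0.0
time: 5.87
eef_pos: [0.5624, -0.1597, 0.0628]
tcp_rot: [0.53, 0.848, 0.0, 0.001]
contact_force: [-0.1, 1.4, -0.0]
opening: 0.6
finger_force: 0.0
time: 6.28
eef_pos: [0.5574, -0.1507, 0.0613]
tcp_rot: [0.53, 0.848, -0.0, -0.0]
contact_force: [-0.5, 0.7, -0.0]
opening: 0.597
finger_force: 0.0
```

View pics/s2.png

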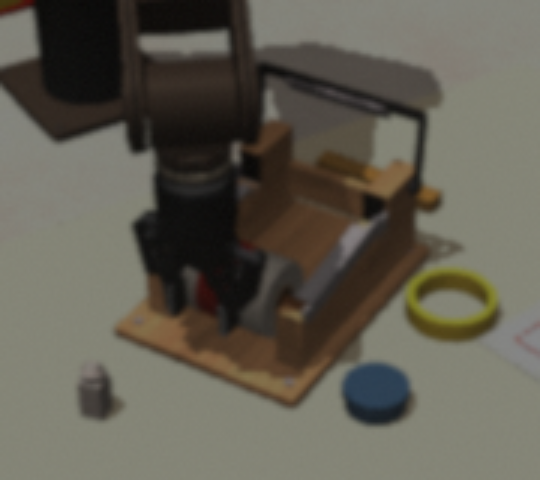

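```bash
for i in 1 2 3 4; do python3 -m inch '[[0.4,0.003,0,-0.0005,0],[0.4,0.006,0,-0.001,0],[0.4,0.009,0,-0.0015,0],[0.4,0.012,0,-0.002,0],[0.4,0.015,0,-0.0024,0]]'|egrep 'eef|contact'; done
python3 - <<'E'
from h import *
c=cam("top");s=ctrl.get_state()
o=np.array([.4967,-.0263])
for q in("roll","bar_mid"):
  for x in ctrl.tip_of(q,c)[:1]: print(q,x["score"],tost(atz(c,x["at"],.085 if q=="roll" else .187),o,116))
print(tost(s["eef_pos"],o,116))
E
```

```text
eef_pos: [0.5529, -0.1396, 0.0654]
contact_force: [2.7, -5.3, 0.1]
eef_pos: [0.5465, -0.1262, 0.068]
contact_force: [3.4, -6.1, 0.7]
eef_pos: [0.54, -0.1127, 0.0704]
contact_force: [2.6, -6.6, 0.8]
eef_pos: [0.5334, -0.0991, 0.0727]
contact_force: [2.8, -6.0, 1.6]
roll 0.66 [-0.03154815  0.00736841]
bar_mid 0.79 [0.12587671 0.00110085]
[-0.08094704 -0.00104322]
```

```bash
for i in 1 2 3 4 5; do python3 -m inch '[[0.4,0.003,0,-0.0005,0],[0.4,0.006,0,-0.001,0],[0.4,0.009,0,-0.0015,0],[0.4,0.012,0,-0.002,0],[0.4,0.015,0,-0.0024,0]]'|egrep 'eef|contact'; done
python3 - <<'E'
from h import *
c=cam("top");s=ctrl.get_state()
o=np.array([.4967,-.0263])
for x in ctrl.tip_of("roll",c)[:1]: print(x["score"],tost(atz(c,x["at"],.097),o,116))
print(tost(s["eef_pos"],o,116))
E
```

```text
eef_pos: [0.5268, -0.0856, 0.0751]
contact_force: [2.4, -6.4, 1.3]
eef_pos: [0.5203, -0.0721, 0.0775]
contact_force: [2.7, -5.4, 1.3]
eef_pos: [0.5137, -0.0585, 0.0799]
contact_force: [3.1, -6.1, 1.4]
eef_pos: [0.5071, -0.045, 0.0823]
contact_force: [3.3, -5.4, 1.2]
eef_pos: [0.5005, -0.0314, 0.0846]
contact_force: [1.7, -4.9, 1.1]
0.63 [ 0.0442155  -0.00033122]
[-0.00567171 -0.00113846]
```

```bash
for i in 1 2; do python3 -m inch '[[0.4,0.001,0,0.0005,0],[0.4,0.002,0,0.001,0],[0.4,0.003,0,0.0015,0],[0.4,0.004,0,0.002,0],[0.4,0.005,0,0.002,0]]'|egrep 'eef|contact'; done
python3 - <<'E'
from h import *
c=cam("top");s=ctrl.get_state()
o=np.array([.4967,-.0263])
for x in ctrl.tip_of("roll",c)[:1]: print(x["score"],tost(atz(c,x["at"],.09),o,116))
print(tost(s["eef_pos"],o,116))
E
```

```text
eef_pos: [0.4969, -0.0254, 0.0817]
contact_force: [0.3, 0.6, 0.3]
eef_pos: [0.4934, -0.0201, 0.0785]
contact_force: [0.3, 0.3, 0.5]
0.5 [ 0.06102073 -0.00105929]
[0.0070208  0.00018357]
```

```bash
python3 -m inch '[[0.4,-0.006,0,0,0],[0.4,-0.012,0,0,0],[0.4,-0.020,0,0,0],[0.4,-0.030,0,0,0],[0.4,-0.04,0,-0.01,0]]'|grep cont; python3 -m inch '[[0.4,0,0,-0.035,0],[0.4,0,0,-0.07,0],[0.4,0,0,-0.105,0],[0.4,0,0,-0.14,0],[0.4,0,0,-0.17,0]]'
python3 -m inch '[[0.4,-0.02,0,-0.02,0],[0.4,-0.04,0,-0.03,0],[0.4,-0.04,0,-0.03,0]]'|grep eef
python3 - <<'E'
from h import *
o=np.array([.4967,-.0263])
c=cam("wrist");save(c,"w2.png");P=cloud(c)
for q,z in dict(roll=.089,gutter_crest=.09,seat=.089,bar_hinge=.105,bar_mid=.187,gutter_low=.068,stand=0).items():
    for x in ctrl.tip_of(q,c)[:1]: p=atz(c,x["at"],z);print(q,round(x["score"],2),np.round(x["at"]),tost(p,o,116).round(4),P[int(x["at"][1]),int(x["at"][0])].round(3))
S=tost(P,o,116)
m=(abs(S[...,1])<.045)&(S[...,0]>.0)&(S[...,0]<.11)&(P[...,2]>.1)&(P[...,2]<.145)
print("roll top z",np.nanpercentile(P[m][:,2],[50,90,98]),"x at top",np.median(S[m&(P[...,2]>np.nanpercentile(P[m][:,2],80))],0))
m=(P[...,2]>.16)&(P[...,2]<.2)&(S[...,0]>.06);print("bar",m.sum(),np.median(S[m],0) if m.any() else 0)
E
```

```text
contact_force: [-0.6, 0.5, -0.3]
time: 12.1
eef_pos: [0.5122, -0.0576, 0.2628]
tcp_rot: [0.53, 0.848, 0.0, 0.002]
contact_force: [1.5, -0.4, -0.2]
opening: 0.599
finger_force: 0.0
eef_pos: [0.5316, -0.0961, 0.2941]
roll 0.71 [279.  25.] [0.0611 0.0015] [0.472 0.021 0.128]
seat 0.36 [280.  25.] [0.0614 0.001 ] [0.472 0.022 0.128]
gutter_low 0.63 [279. 182.] [-0.086   0.0029] [ 0.536 -0.115  0.014]
stand 0.68 [283. 101.] [-0.0032 -0.0018] [ 0.499 -0.029  0.014]
roll top z [0.12568958 0.12840814 0.1292449 ] x at top [0.06116192 0.00043122]
bar 0 0
```

View pics/w2.png

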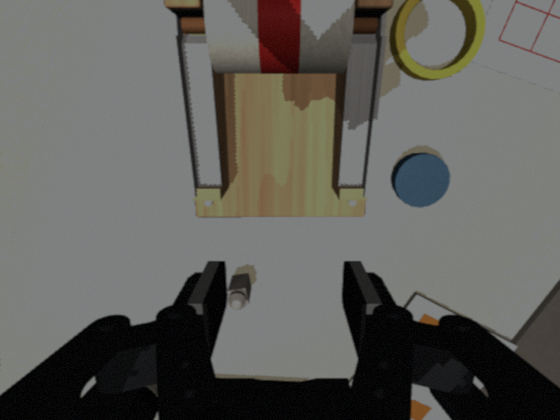

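```bash
python3 -m inch '[[1,0.03,0.006,0,0],[1,0.06,0.012,0,0],[1,0.09,0.018,0,0],[1,0.12,0.024,0,0],[1,0.15,0.03,0,0]]'|grep eef; python3 -m inch '[[1,0.025,0,0,0],[1,0.05,0,0,0],[1,0.075,0,0,0],[1,0.10,0,0,0],[1,0.10,0,0,0]]'
python3 - <<'E'
from h import *
o=np.array([.498,-.029]);s=ctrl.get_state();print("tcp",tost(s["eef_pos"],o,116),s["qpos"])
for n in("top","scene"):
    c=cam(n);P=cloud(c);S=tost(P,o,116)
    m=(P[...,2]>.165)&(P[...,2]<.2)&(S[...,0]>.08)&(S[...,0]<.16)&(abs(S[...,1])<.1);print(n,m.sum(),np.median(S[m],0),np.nanmedian(P[m][:,2]))
c=cam("wrist");P=cloud(c);save(c,"w3.png")
E
```

```text
eef_pos: [0.4893, 0.0571, 0.2885]
time: 13.58
eef_pos: [0.4443, 0.1485, 0.2886]
tcp_rot: [0.528, 0.849, 0.0, -0.001]
contact_force: [0.2, 0.8, -0.5]
opening: 0.002
finger_force: 0.0
tcp [ 0.18309035 -0.02957159] [ 1.04629476e-01 -2.26034411e-01  1.99719176e+00  1.66844510e-03
  1.37149989e+00 -3.53739528e-01]
top 359 [0.12714251 0.01490518] 0.1915818351917924
scene 331 [ 0.12524923 -0.00367797] 0.18994482408939983
```

View pics/w3.png

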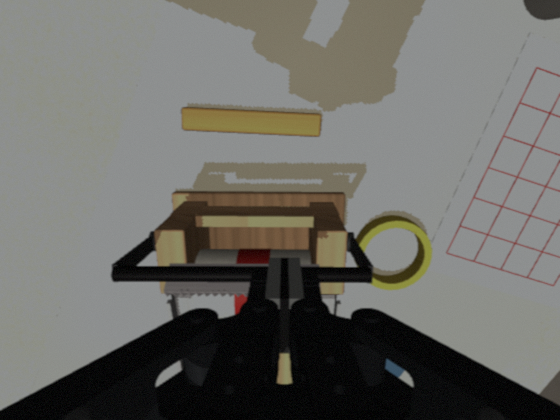

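```bash
python3 -m inch '[[1,0,0,0.024,0],[1,0,0,0.048,0],[1,0,0,0.072,0],[1,0,0,0.096,0],[1,0,0,0.12,0]]'|grep eef; python3 -m inch '[[1,0,0,0,0],[1,-0.006,0,0,0],[1,-0.013,0,0,0],[1,-0.02,0,0,0],[1,-0.027,0,0,0]]'|egrep 'eef|cont'
for i in 1 2 3; do python3 -m inch '[[1,-0.003,0,0,0],[1,-0.006,0,0,0],[1,-0.009,0,0,0],[1,-0.012,0,0,0],[1,-0.015,0,0,0]]'|egrep 'eef|cont'; done
python3 - <<'E'
from h import *
o=np.array([.498,-.029]);s=ctrl.get_state();print("tcp",tost(s["eef_pos"],o,116),s["time"])
for n in("top","scene"):
    c=cam(n)
    if n=="scene":cv2.imwrite("pics/s4.png",cv2.resize(c["pixels"][110:290,170:370,::-1],None,fx=3,fy=3))
E
```

```text
eef_pos: [0.4469, 0.1443, 0.1678]
eef_pos: [0.46, 0.1202, 0.171]
contact_force: [0.3, 0.2, 0.1]
eef_pos: [0.4649, 0.1076, 0.169]
contact_force: [-0.4, 1.2, 0.2]
eef_pos: [0.4713, 0.094, 0.1687]
contact_force: [-0.7, -0.0, -0.0]
eef_pos: [0.4782, 0.0804, 0.169]
contact_force: [-0.3, 1.2, 0.2]
tcp [ 0.10696904 -0.03014501] 15.8167
```

View pics/s4.png

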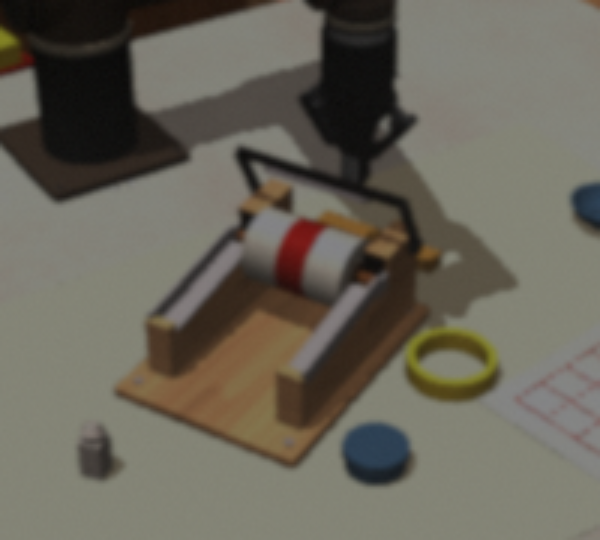

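Bar (rod from (240,155) to (405,205)) is tipping toward the seated roll, finger behind it at (352,170). Continue pushing a little, then let it sink.

```bash
for i in 1 2; do python3 -m inch '[[1,-0.003,0,0,0],[1,-0.006,0,0,0],[1,-0.009,0,0,0],[1,-0.012,0,0,0],[1,-0.015,0,0,0]]'|egrep 'eef|cont'; done
python3 -m inch '[[1,0,0,0,0],[1,0.006,0,-0.005,0],[1,0.012,0,-0.01,0],[1,0.018,0,-0.02,0],[1,0.018,0,-0.03,0]]'|egrep 'cont'
python3 -m inch '[[1,0.02,0,-0.03,0],[1,0.04,0,-0.06,0],[1,0.07,0,-0.08,0],[1,0.1,0,-0.1,0],[1,0.1,0,-0.1,0]]'|egrep 'eef|cont'
python3 -m inch '[[1,0,0,0,0],[1,0,0,0,0],[1,0,0,0,0],[1,0,0,0,0],[1,0,0,0,0]]'|egrep 'time|cont'
python3 -m inch '[[1,0,0,0,0],[1,0,0,0,0],[1,0,0,0,0],[1,0,0,0,0],[1,0,0,0,0]]'|egrep 'time|cont'
python3 - <<'E'
from h import *
o=np.array([.498,-.029])
for n in("top","scene"):
    c=cam(n);P=cloud(c);S=tost(P,o,116)
    if n=="scene":cv2.imwrite("pics/s5.png",cv2.resize(c["pixels"][110:290,170:370,::-1],None,fx=3,fy=3))
    for q,z in dict(bar_mid=.136,roll=.089).items():
        for x in ctrl.tip_of(q,c)[:1]: print(n,q,round(x["score"],2),tost(atz(c,x["at"],z),o,116).round(3),P[int(x["at"][1]),int(x["at"][0])].round(3))
E
```

```text
eef_pos: [0.4847, 0.0669, 0.1689]
contact_force: [-0.1, -0.4, -0.6]
eef_pos: [0.4912, 0.0535, 0.1689]
contact_force: [0.2, -0.4, 0.0]
contact_force: [0.3, -0.4, 0.4]
eef_pos: [0.4396, 0.1636, 0.3059]
contact_force: [0.8, -0.5, 0.8]
time: 18.0
contact_force: [-0.3, -0.1, -0.2]
time: 18.42
contact_force: [0.2, -0.4, -0.5]
top bar_mid 0.56 [0.054 0.012] [0.464 0.016 0.133]
top roll 0.8 [ 0.061 -0.001] [0.471 0.029 0.126]
scene bar_mid 0.7 [ 0.077 -0.016] [0.327 0.147 0.017]
scene roll 0.78 [ 0.065 -0.003] [0.501 0.012 0.113]
```

View pics/s5.png

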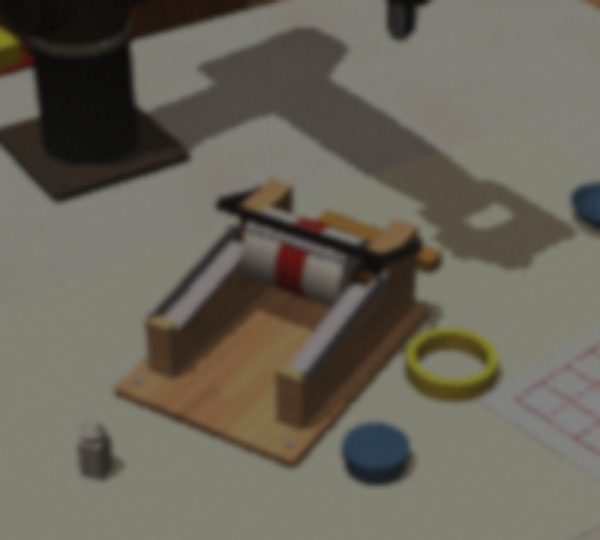

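```bash
python3 -m inch '[[1,0,0,0,0],[1,0,0,0,0],[1,0,0,0,0],[1,0,0,0,0],[1,0,0,0,0]]'|egrep 'time|cont';python3 -m inch '[[1,0,0,0,0],[1,0,0,0,0],[1,0,0,0,0],[1,0,0,0,0],[1,0,0,0,0]]'|egrep 'time|cont'
python3 - <<'E'
from h import *
o=np.array([.498,-.029])
for n in("top","scene"):
    c=cam(n);P=cloud(c);S=tost(P,o,116);dark=c["pixels"].max(-1)<60
    m=dark&(P[...,2]>.12)&(P[...,2]<.2)&(S[...,0]>0)&(S[...,0]<.12)&(abs(S[...,1])<.085)
    print(n,m.sum(),np.median(S[m],0),np.nanpercentile(P[m][:,2],[10,50,90]))
E
```

```text
time: 19.13
contact_force: [0.5, -0.1, 0.3]
time: 19.55
contact_force: [0.2, -0.2, -0.3]
top 181 [ 4.61632149e-02 -9.76547695e-05] [0.13426039 0.13927172 0.14474629]
scene 174 [ 0.04284802 -0.00525721] [0.13034803 0.13690623 0.14072129]
```

```bash
python3 -c "
from plant import ctrl
print(ctrl.sign_off())"
```

```text
the job is handed in; nothing more can be done
None
```

The roll is seated in the saddles and the tear bar rests on it; nothing else on the table was touched, and I handed the job in at about 20 s on the robot's clock (limit 54 s).

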